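# Bring the red stamp round to the front of the archive's stamp carousel

## Task

Bring the red-handled stamp round to the front: turn the wooden stamp carousel gently, pushing only on its notched rim with the fingertips, until the red stamp stands in line with the brass arrow on the green board. Leave it at rest there and take the hand away. Do not touch, tip or lift any of the stamps, and leave the other things on the desk where they are.

Things in the scene. Friction and masses are not known exactly. Their poses are not given: they have to be found in the camera images.
- mat: round green board, 340 mm across and 4 mm thick, fixed flat on the desk, with a flat brass arrow on a tongue at its front. Origin: centre of its underside, on the turntable's axis. Its own -x axis runs from the centre along the arrow towards the robot's side of the desk: 'front' is this direction.
- arrow_tip (a point): tip of the flat brass arrow on the board (arrow 90 mm long, 3 mm thick, its top 7 mm above the desk), which lies 144 mm from the turntable's axis along the board's -x and points at the axis.
- axis (a point): point on the vertical axis of the wooden turntable (270 mm across), level with the top of its rim blocks, 66 mm above the desk; its frame turns with the turntable. Deck 32 mm above the desk, 102 mm in radius. On the rim stand five equal solid blocks, one outside each stamp: radius 100 to 135 mm, 20 to 66 mm above the desk, about 95 mm long, with finger notches between.
- notch (a point): centre of one of the five finger notches in the rim, 117 mm from the axis along the turntable frame's x axis, level with the block tops; the others follow every 72 degrees. Each is about 55 mm wide round the rim, open upwards, outwards and (outside the deck) down to the board. Push on a block's end face in a notch, along the rim.
- turntable (a joint): angle of the turntable, rad, counter-clockwise from above positive, 0 at the start wherever it then faces. It turns either way without end stops; about 0.6 N at the rim moves it, and it stops within a few millimetres when no longer pushed.
- stamp_red_mid (a point): centre (25 mm above its underside) of the stamp with the RED handle: upright, 32 mm round wooden foot, 30 mm round knob, 50 mm tall, its top 82 mm above the desk. It stands loose in one of five shallow pockets 70 mm from the axis, at 36, 108, 180, 252 and 324 degrees from the turntable frame's x axis; which stamp is where varies.
- stamp_black_mid (a point): centre of the stamp with the black handle, same shape as the red one, loose in another pocket of the turntable.
- stamp_grey_mid (a point): centre of the stamp with the grey handle, same shape as the red one, loose in another pocket of the turntable.
- stamp_blue_mid (a point): centre of the stamp with the blue handle, same shape as the red one, loose in another pocket of the turntable.
- stamp_white_mid (a point): centre of the stamp with the white handle, same shape as the red one, loose in another pocket of the turntable.
- ink_pad_mid (a point): centre of a dark stamp pad tin with a blue pad, 70 x 110 x 18 mm, lying loose on the desk beside the board; not part of the job.
- paperweight_mid (a point): centre (19 mm up) of a round brass paperweight, 52 mm across, 38 mm tall, loose on the desk beside the board; not part of the job.
- paste_jar_mid (a point): centre (27 mm up) of a closed paste jar with a white cap, 52 mm across, 55 mm tall, loose on the desk beside the board; not part of the job.
There are look-alikes about, which are no part of the job. Leave any pink look-alike of the part that bears stamp_black_mid alone.

How it is judged:
By the outcome, as a careful person would: the job done as asked, in the order asked, and still so for the second after the job is handed in, with the robot touching nothing.
It also fails if it takes over 72 s, if anything falls off the work surface, if the arm or the gripper's body presses on something with over 40 N, if the wrist force passes 120 N, or if a joint passes its speed limit or range.

## Robot

A 7-joint arm with a two-finger parallel gripper is mounted at the origin on the work surface. World frame = base frame: x ahead of the robot, y to its left, z up, the work surface at z = 0. Lengths are in m, angles in rad, forces in N, time in s.
With the tool pointing down it reaches from about 0.4 to 0.875 m from the base axis. Payload 19.3 kg.
Tool frame: the origin (TCP) lies between the finger pads; the fingertips stand 25 mm ahead of it and the grasp point (between the pads) lies 6 mm ahead of it (manip.tcp_to_tips is the distance from the TCP to the fingertips, in m); z points along the fingers, y is the line along which they close (so a half turn about z gives the same grasp; the last joint's range is limited). The gripper opens to 85 mm and grips with 20 to 120 N. Pads are 22 mm wide; open, the fingers measure 114 mm over their backs; the gripper's body (76 mm by 85 mm) begins 54 mm behind the grasp point. The pads swing forward as they close: fully open they stand 13 mm farther back than shut.
Start: joints at [-1.351, 0.521, -0.036, 1.599, 0.021, 1.021, -0.113], TCP at [0.179, 0.599, 0.256] pointing down, gripper open.
Joint ranges: [-2.91, 2.91], [-0.3, 2.13], [-1.5, 1.42], [0.17, 2.43], [-1.26, 4.41], [0.16, 1.93], [-2.52, 2.52]. Speed limits (rad/s): [1.89, 1.89, 2.39, 2.39, 3.01, 3.01, 3.01].

## Interface

Orientations are given as a unit quaternion [x, y, z, w].
In Python, from plant import manip, cams gives the robot as it stands.
- The arm moves only by the tool move_arm, never from a script. Its argument "plan" is a list of rows, each an object with "linear": the shift along the tool's x, y, z scaled (see below), a list of three; "turn": the turn, a rotation vector about the tool's x, y, z scaled (see below), a list of three; "claw": the finger opening in mm, from 0 to 85.4. A call has 1 to 20 rows; each row is the pose to reach, as a shift and turn from the pose commanded when the call began, along the tool's axes at that moment; what a row does not reach only later rows make up. The controller multiplies each number of a shift by 100 mm and each number of a turn by 90 degrees. A row lasts 1/10 s, in which the tool goes at most 50 mm and 8.59 degrees, less where a joint would pass 70% of its speed; a pose out of reach is approached as far as the arm can. A call with a number of a shift or a turn outside -1 to 1 is refused whole. A call with a gripper value outside its range is refused whole. The fingers move at their own pace and stop on an object; "squeeze" is the grip in N (left out, the last holds). Time passes only in rows, so rows that repeat a pose let the fingers close. It gives the time, the measured TCP pose, the force, the opening and the grip force at its end, in the units of the state.
- manip.state(): the state, without advancing time (a new reading comes with each control period).
- cams.capture(name): name is "scene" or "top"; returns a dict with "color" (384x512x3 uint8, blue, green, red), "intrinsics" (3x3 intrinsics, pixels), "R" (3x3) and "t" (3): a world point X has camera coordinates R X + t. Camera axes: x right, y down, z forward; pixel columns grow to the right and rows downward; lengths in m; the calibration is good to about 2 mm. A picture is of the moment at which its call begins. There is no depth.
- manip.finish_job(): hands the job in; it is judged then, once.
The state is a dict: "t": time; "joint_pos": joint angles; "qd": joint speeds; "tau": joint torques, N m; "tcp_pos": TCP position; "ee_rot": TCP orientation; "contact_force": force on the tool from outside, world axes, zero at the start; "ft_torque": the same for the moment, N m; "width": opening from 0.0 (shut) to 1.0 (fully open); "grip_force": force on a finger pad.
Only numpy, scipy, OpenCV 4.12 (cv2) and the standard library are available. Lean on these libraries where they do the work, as an engineer would, in place of code of your own. Each camera call takes 0.05 s, during which the arm holds its last target. There are 200 camera calls.

## Working session

There is one attempt and no reset: what is moved stays moved. The work goes in short steps, Python scripts to look and compute and a tool call to move; the robot and the scene stay as the last step left them, time stands still between calls to the robot, and variables do not carry over. Pictures are saved under pics/ and viewed, at most 10 in all, crops included, and the job is handed in when it is done.

Besides the shell and the picture viewer there is one more tool, called by a JSON object that holds its "api" and its "payload", one argument or row to a line. move_arm: Moves the arm, as the interface text tells. Its arguments: {"type":"object","properties":{"plan":{"type":"array"},"squeeze":{"type":"number"}},"required":["plan"]}

```bash
mkdir -p pics
python3 - <<'E'
from plant import manip,cams
import cv2,pickle,numpy as np
s=manip.state();print(s['t'],s['tcp_pos'],s['ee_rot'],s['width'])
for n in("scene","top"):
    c=cams.capture(n);pickle.dump(c,open(f'{n}.pkl','wb'));cv2.imwrite(f'pics/{n}1.png',c['color']);print(n,c['intrinsics'],c['R'],c['t'])
E
```

```text
0.0 [0.17856776 0.59861063 0.25572721] [ 1.44405660e-01  9.89518400e-01 -5.84146344e-04 -2.88043358e-05] 0.9967662054408225
scene [[378.91489171   0.         262.34438259]
 [  0.         378.91489171 186.40271221]
 [  0.           0.           1.        ]] [[ 0.51595093  0.8565129   0.01342738]
 [ 0.69713503 -0.41073195 -0.58762404]
 [-0.49779251  0.31254587 -0.80902268]] [-0.30732403 -0.3197861   1.16517834]
top [[375.30066448   0.         252.95882245]
 [  0.         375.30066448 187.41823533]
 [  0.           0.           1.        ]] [[ 0.02043612 -0.99952616 -0.02301781]
 [-0.99397537 -0.01783223 -0.10814329]
 [ 0.10768159  0.02508916 -0.99386881]] [0.00805481 0.53427075 0.94874148]
```

View pics/top1.png

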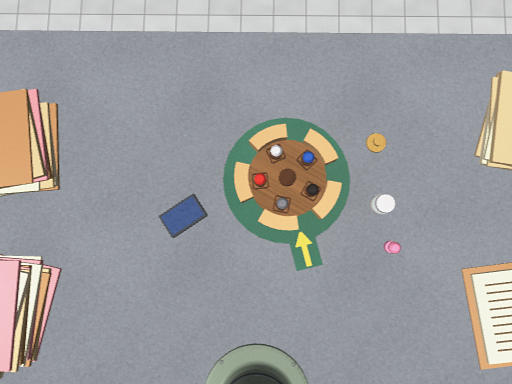

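View pics/scene1.png

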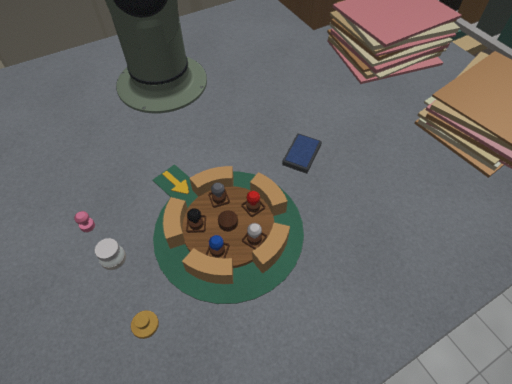

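The top view shows the red stamp at (260,180), grey at (283,204), the arrow tip at (301,233) and its tail at (309,266), with the board centred near (287,180). The pink look-alike and the jar are off to the right and the ink pad is to the left. Next I measure these positions.

```bash
cat > h.py <<'E'
import cv2,numpy as np
from scipy.optimize import least_squares
def ray(c,uv,z):
    R,t,K=c['R'],c['t'],c['intrinsics'];C=-R.T@t
    d=R.T@np.linalg.solve(K,[uv[0],uv[1],1]);return C+d*(z-C[2])/d[2]
def proj(c,X):
    p=c['intrinsics']@(c['R']@np.asarray(X)+c['t']);return p[:2]/p[2]
def blobs(c,lo,hi,box):
    h=cv2.cvtColor(c['color'],cv2.COLOR_BGR2HSV);m=cv2.inRange(h,lo,hi);k=np.zeros_like(m);x0,y0,x1,y1=box;k[y0:y1,x0:x1]=m[y0:y1,x0:x1];return k
def cen(m):
    v,u=np.nonzero(m);return np.array([u.mean(),v.mean()]),len(u)
def circ(P):
    f=lambda q:np.hypot(P[:,0]-q[0],P[:,1]-q[1])-q[2]
    return least_squares(f,[*P[:,:2].mean(0),.17],loss='soft_l1',f_scale=.002).x
E
python3 - <<'E'
from h import *;import pickle
for n,box,rb,ab in(("top",(200,100,370,260),(245,165,275,195),(285,222,330,275)),("scene",(140,150,320,310),(240,185,268,212),(155,165,197,200))):
    c=pickle.load(open(n+'.pkl','rb'))
    g=blobs(c,(60,80,20),(95,255,140),box)
    cs,_=cv2.findContours(g,cv2.RETR_EXTERNAL,cv2.CHAIN_APPROX_NONE);q=max(cs,key=cv2.contourArea)[:,0]
    hull=q
    P=np.array([ray(c,u,.004) for u in hull]);o=circ(P);print(n,'mat',o,len(q))
    # deck pocket/blocks
    a=blobs(c,(15,150,140),(35,255,255),ab);v,u=np.nonzero(a);A=np.array([ray(c,p,.007)[:2] for p in zip(u,v)])
    m=A.mean(0);w=np.linalg.svd(A-m)[2][0] if 0 else np.linalg.eigh(np.cov(A.T))[1][:,1]
    print('arrow cen',m,len(A),'dir',np.degrees(np.arctan2(*w[::-1])),'extents',np.ptp((A-m)@w),'az from mat',np.degrees(np.arctan2(m[1]-o[1],m[0]-o[0])))
    r1=blobs(c,(0,150,80),(6,255,255),rb)|blobs(c,(174,150,80),(180,255,255),rb);uv,k=cen(r1);p=ray(c,uv,.068);print('red',uv,k,p[:2],np.hypot(*(p-[o[0],o[1],0])[:2]),np.degrees(np.arctan2(p[1]-o[1],p[0]-o[0])))
    bl=blobs(c,(10,60,120),(22,190,255),box);cs,_=cv2.findContours(bl,cv2.RETR_EXTERNAL,cv2.CHAIN_APPROX_NONE)
    for q in cs:
        if cv2.contourArea(q)>150:
            uv=q[:,0].mean(0);p=ray(c,uv,.066 if n=='top' else .055);print(' block',uv.round(),cv2.contourArea(q),p[:2],np.hypot(*(p[:2]-o[:2])),np.degrees(np.arctan2(*(p[:2]-o[:2])[::-1])))
E
```

```text
top mat [ 0.5596159  -0.06908483  0.16725268] 459
arrow cen [ 0.38529891 -0.11680997] 195 dir -164.83064389858706 extents 0.08856200592347163 az from mat -164.6885616876168
red [259.63716814 178.56637168] 113 [0.55241322 0.00104039] 0.07049415001490877 95.86438391193656
 block [285. 172.] 7278.0 [ 0.56967749 -0.06305686] 0.011729110028074188 30.926104938893022
scene mat [ 0.55938851 -0.06926705  0.16258438] 558
arrow cen [ 0.38327335 -0.11802579] 224 dir -164.59356974048646 extents 0.08805602971828236 az from mat -164.52487026760662
red [252.85211268 196.96478873] 142 [0.55047308 0.00167466] 0.07149972709330883 97.16296050903874
 block [210. 263.] 773.5 [ 0.63694586 -0.14829536] 0.11072766451956446 -45.53822233846068
 block [264. 231.] 842.5 [ 0.62946805 -0.01683724] 0.08752157383711871 36.80189161463493
 block [173. 218.] 579.5 [ 0.50183105 -0.16957747] 0.11565052198185341 -119.84692253776021
 block [269. 189.] 497.0 [0.54259501 0.04936281] 0.11981262060774116 98.05737800617351
 block [212. 175.] 466.0 [ 0.44042785 -0.04403445] 0.12160724671098887 168.02455267683382
```

{"api": "move_arm", "payload": {
  "plan": [
    {"linear": [-0.2,-0.14,0],"turn": [0,0,0],"claw": 0},
    {"linear": [-0.45,-0.32,0],"turn": [0,0,0],"claw": 0},
    {"linear": [-0.7,-0.5,0],"turn": [0,0,0],"claw": 0},
    {"linear": [-0.95,-0.7,0],"turn": [0,0,0],"claw": 0}
  ]
}}

```text
t: 0.5
tcp_pos: [0.2502, 0.5036, 0.256]
ee_rot: [0.144, 0.99, -0.0, -0.0]
contact_force: [1.0, -0.3, 0.5]
width: 0.329
grip_force: 0.0
```

{"api": "move_arm", "payload": {
  "plan": [
    {"linear": [-0.25,-0.18,0],"turn": [0,0,0],"claw": 0},
    {"linear": [-0.5,-0.36,0],"turn": [0,0,0],"claw": 0},
    {"linear": [-0.75,-0.54,0],"turn": [0,0,0],"claw": 0},
    {"linear": [-0.95,-0.7,0],"turn": [0,0,0],"claw": 0}
  ]
}}

```text
t: 0.9
tcp_pos: [0.3216, 0.4089, 0.2561]
ee_rot: [0.145, 0.989, -0.0, 0.0]
contact_force: [0.4, 0.5, 0.9]
width: -0.002
grip_force: 0.0
```

{"api": "move_arm", "payload": {
  "plan": [
    {"linear": [-0.25,-0.18,0],"turn": [0,0,0],"claw": 0},
    {"linear": [-0.5,-0.36,0],"turn": [0,0,0],"claw": 0},
    {"linear": [-0.75,-0.54,0],"turn": [0,0,0],"claw": 0},
    {"linear": [-0.95,-0.7,0],"turn": [0,0,0],"claw": 0}
  ]
}}

```text
t: 1.3
tcp_pos: [0.3926, 0.3147, 0.2562]
ee_rot: [0.145, 0.989, -0.0, -0.0]
contact_force: [0.6, 0.3, 0.3]
width: -0.005
grip_force: 0.0
```

{"api": "move_arm", "payload": {
  "plan": [
    {"linear": [-0.25,-0.18,0],"turn": [0,0,0],"claw": 0},
    {"linear": [-0.5,-0.36,0],"turn": [0,0,0],"claw": 0},
    {"linear": [-0.75,-0.54,0],"turn": [0,0,0],"claw": 0},
    {"linear": [-0.95,-0.7,0],"turn": [0,0,0],"claw": 0}
  ]
}}

```text
t: 1.7
tcp_pos: [0.4635, 0.2205, 0.2562]
ee_rot: [0.145, 0.989, -0.0, -0.0]
contact_force: [-0.3, -0.4, -0.2]
width: -0.003
grip_force: 0.0
```

{"api": "move_arm", "payload": {
  "plan": [
    {"linear": [-0.25,-0.18,0],"turn": [0,0,0],"claw": 0},
    {"linear": [-0.5,-0.36,0],"turn": [0,0,0],"claw": 0},
    {"linear": [-0.75,-0.54,0],"turn": [0,0,0],"claw": 0},
    {"linear": [-0.95,-0.7,0],"turn": [0,0,0],"claw": 0}
  ]
}}

```text
t: 2.1
tcp_pos: [0.5345, 0.1262, 0.2561]
ee_rot: [0.145, 0.989, -0.0, -0.0]
contact_force: [0.1, 0.5, -0.2]
width: -0.001
grip_force: 0.0
```

{"api": "move_arm", "payload": {
  "plan": [
    {"linear": [-0.25,-0.18,0],"turn": [0,0,0],"claw": 0},
    {"linear": [-0.5,-0.36,0],"turn": [0,0,0],"claw": 0},
    {"linear": [-0.75,-0.54,0],"turn": [0,0,0],"claw": 0},
    {"linear": [-0.95,-0.65,0],"turn": [0,0,0],"claw": 0},
    {"linear": [-0.95,-0.65,0],"turn": [0,0,0],"claw": 0},
    {"linear": [-0.95,-0.65,0],"turn": [0,0,0],"claw": 0}
  ]
}}

```text
t: 2.7
tcp_pos: [0.606, 0.0383, 0.2558]
ee_rot: [0.145, 0.989, -0.0, -0.0]
contact_force: [-0.8, 0.2, 0.5]
width: 0.002
grip_force: 0.0
```

```bash
cat >> h.py <<'E'
from scipy.spatial.transform import Rotation as Ro
C=np.array([.5595,-.0692])
def rel(s,az,r=.119,tips=None,base=None):
    "rows in tool units from the present pose to rim azimuth az"
    M=Ro.from_quat(s['ee_rot']).as_matrix();p=np.array(s['tcp_pos']) if base is None else base
    q=np.array([*(C+r*np.array([np.cos(np.radians(az)),np.sin(np.radians(az))])),p[2] if tips is None else tips+.025])
    return (M.T@(q-p)/.1).round(3)
E
python3 - <<'E'
from h import *;from plant import manip,cams
s=manip.state();print(manip.tcp_to_tips,s['joint_pos'])
print(rel(s,59,tips=.1),rel(s,59,tips=.044))
c=cams.capture('scene');a=c['color'][120:320,120:340];cv2.imwrite('pics/s2.png',cv2.resize(a,None,fx=2.7,fy=2.7))
E
```

```text
0.025 [-0.25935974  0.49805591  0.14295079  1.65564948 -0.08141348  0.99457775
  1.19130678]
[-0.159 -0.01   1.308] [-0.159 -0.01   1.868]
```

View pics/s2.png

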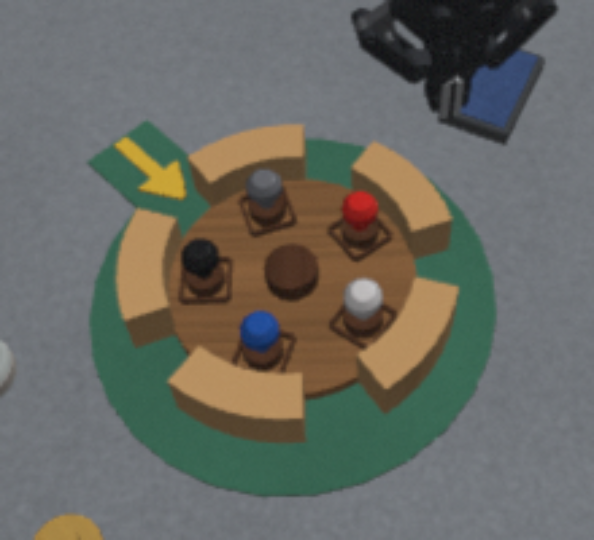

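The closed fingertips are at crop (450,110), high above the scene. The notch between the red and white blocks, at crop (435,265), is the target, so I descend into it.

{"api": "move_arm", "payload": {
  "plan": [
    {"linear": [-0.16,-0.01,0.2],"turn": [0,0,0],"claw": 0},
    {"linear": [-0.16,-0.01,0.5],"turn": [0,0,0],"claw": 0},
    {"linear": [-0.16,-0.01,0.8],"turn": [0,0,0],"claw": 0},
    {"linear": [-0.16,-0.01,1.0],"turn": [0,0,0],"claw": 0},
    {"linear": [-0.16,-0.01,1.0],"turn": [0,0,0],"claw": 0}
  ]
}}

```text
t: 3.25
tcp_pos: [0.6195, 0.0338, 0.1539]
ee_rot: [0.144, 0.99, -0.0, -0.002]
contact_force: [-0.1, -0.3, 0.0]
width: -0.004
grip_force: 0.0
```

Run:
```python
from h import *;from plant import manip,cams
s=manip.state();print(s['tcp_pos'],rel(s,59,tips=.044))
c=cams.capture('scene');a=c['color'][120:320,120:340];cv2.imwrite('pics/s3.png',cv2.resize(a,None,fx=2.7,fy=2.7))
```

```text
[0.61950592 0.03380899 0.15394049] [-0.019 -0.005  0.849]
```

View pics/s3.png

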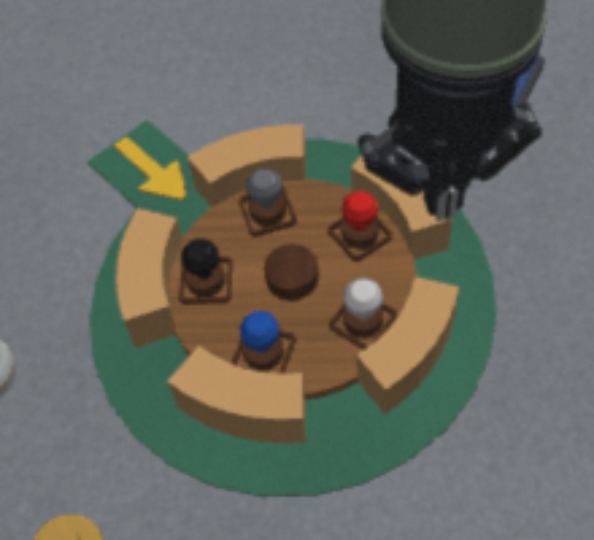

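The closed tips, at crop (448,210), are above the notch. The finger linkages flare out well above the tips, so they clear the stamps. I go down until the tips are at about 48 mm.

{"api": "move_arm", "payload": {
  "plan": [
    {"linear": [-0.01,0,0.2],"turn": [0,0,0],"claw": 0},
    {"linear": [-0.02,0.01,0.45],"turn": [0,0,0],"claw": 0},
    {"linear": [-0.02,0.01,0.65],"turn": [0,0,0],"claw": 0},
    {"linear": [-0.02,0.01,0.81],"turn": [0,0,0],"claw": 0},
    {"linear": [-0.02,0.01,0.81],"turn": [0,0,0],"claw": 0},
    {"linear": [-0.02,0.01,0.81],"turn": [0,0,0],"claw": 0}
  ]
}}

```text
t: 3.9
tcp_pos: [0.6239, 0.0333, 0.0763]
ee_rot: [0.144, 0.99, 0.0, 0.0]
contact_force: [-0.2, -0.1, 0.5]
width: 0.001
grip_force: 0.0
```

Run:
```python
from h import *;from plant import manip,cams
s=manip.state();print(s['tcp_pos'],s['contact_force'])
print([rel(s,a,.12).tolist() for a in range(60,106,5)])
c=cams.capture('scene');a=c['color'][120:320,120:340];cv2.imwrite('pics/s4.png',cv2.resize(a,None,fx=2.7,fy=2.7))
```

```text
[0.62394569 0.03334005 0.07631323] [-0.24656394 -0.14892575  0.49397515]
[[0.047, 0.001, -0.0], [0.149, 0.02, -0.0], [0.253, 0.031, -0.0], [0.358, 0.033, -0.0], [0.463, 0.025, -0.0], [0.566, 0.009, -0.0], [0.667, -0.017, -0.001], [0.766, -0.051, -0.001], [0.862, -0.094, -0.001], [0.953, -0.145, -0.001]]
```

View pics/s4.png

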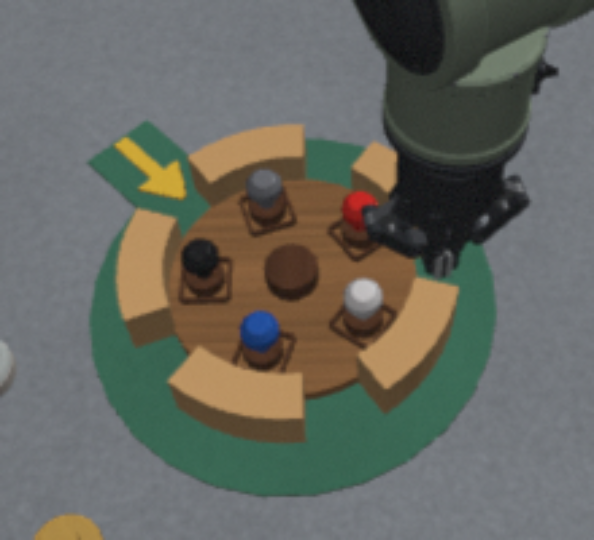

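{"api": "move_arm", "payload": {
  "plan": [
    {"linear": [0.02,0,0.03],"turn": [0,0,0],"claw": 0},
    {"linear": [0.04,0,0.03],"turn": [0,0,0],"claw": 0},
    {"linear": [0.06,0.005,0.03],"turn": [0,0,0],"claw": 0},
    {"linear": [0.08,0.01,0.03],"turn": [0,0,0],"claw": 0},
    {"linear": [0.1,0.012,0.03],"turn": [0,0,0],"claw": 0},
    {"linear": [0.12,0.015,0.03],"turn": [0,0,0],"claw": 0},
    {"linear": [0.14,0.018,0.03],"turn": [0,0,0],"claw": 0},
    {"linear": [0.16,0.02,0.03],"turn": [0,0,0],"claw": 0},
    {"linear": [0.18,0.023,0.03],"turn": [0,0,0],"claw": 0},
    {"linear": [0.2,0.025,0.03],"turn": [0,0,0],"claw": 0},
    {"linear": [0.22,0.028,0.03],"turn": [0,0,0],"claw": 0},
    {"linear": [0.24,0.03,0.03],"turn": [0,0,0],"claw": 0},
    {"linear": [0.26,0.031,0.03],"turn": [0,0,0],"claw": 0},
    {"linear": [0.29,0.032,0.03],"turn": [0,0,0],"claw": 0},
    {"linear": [0.32,0.033,0.03],"turn": [0,0,0],"claw": 0},
    {"linear": [0.35,0.033,0.03],"turn": [0,0,0],"claw": 0},
    {"linear": [0.38,0.032,0.03],"turn": [0,0,0],"claw": 0},
    {"linear": [0.41,0.03,0.03],"turn": [0,0,0],"claw": 0},
    {"linear": [0.44,0.028,0.03],"turn": [0,0,0],"claw": 0},
    {"linear": [0.46,0.025,0.03],"turn": [0,0,0],"claw": 0}
  ]
}}

```text
t: 5.95
tcp_pos: [0.5798, 0.0488, 0.0723]
ee_rot: [0.144, 0.99, -0.0, -0.0]
contact_force: [1.4, 0.1, 0.2]
width: 0.0
grip_force: 0.2
```

```bash
cat > look.py <<'E'
import sys
from h import *;from plant import manip,cams
s=manip.state();d=np.array(s['tcp_pos'])[:2]-C
print(s['t'],s['tcp_pos'],s['contact_force'],'az',np.degrees(np.arctan2(d[1],d[0])),'r',np.hypot(*d))
a0=np.degrees(np.arctan2(d[1],d[0]))
print([rel(s,a,.12,tips=.048).tolist() for a in np.arange(a0,a0+50,5)])
for n in('scene','top'):
    c=cams.capture(n)
    if n=='scene' and len(sys.argv)>1: cv2.imwrite(sys.argv[1],cv2.resize(c['color'][120:320,120:340],None,fx=2.7,fy=2.7))
    m=np.zeros(c['color'].shape[:2],np.uint8);u=proj(c,[*C,.068]);cv2.circle(m,tuple(int(x) for x in u),48 if n=='scene' else 36,255,-1)
    h=cv2.cvtColor(c['color'],cv2.COLOR_BGR2HSV);r=(cv2.inRange(h,(0,150,80),(6,255,255))|cv2.inRange(h,(174,150,80),(180,255,255)))&m
    if r.sum():
        uv,k=cen(r);p=ray(c,uv,.068)[:2]-C;print(n,'red',k,'r',np.hypot(*p),'az',np.degrees(np.arctan2(p[1],p[0]))%360)
E
python3 look.py pics/s5.png
```

```text
5.95 [0.57983295 0.04880045 0.07229805] [1.38947913 0.07247457 0.23521298] az 80.2232300338637 r 0.11973945167017642
[[0.0, 0.003, -0.007], [0.104, -0.014, -0.007], [0.205, -0.04, -0.007], [0.304, -0.075, -0.007], [0.399, -0.118, -0.007], [0.49, -0.169, -0.007], [0.577, -0.228, -0.007], [0.658, -0.295, -0.007], [0.733, -0.368, -0.007], [0.801, -0.447, -0.007]]
scene red 145 r 0.06990741275484098 az 109.36679370234675
top red 1 r 0.054649015625964394 az 109.17757689866447
```

View pics/s5.png

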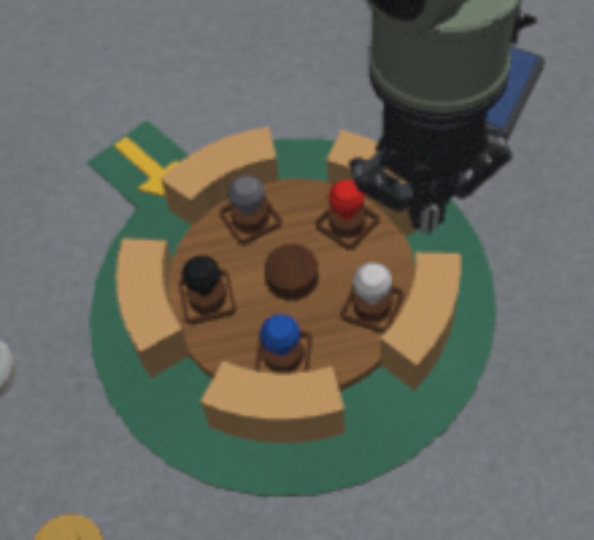

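The table turns cleanly, with the stamps upright and red now near 109°. I continue along the arc.

{"api": "move_arm", "payload": {
  "plan": [
    {"linear": [0.04,-0.002,0],"turn": [0,0,0],"claw": 0},
    {"linear": [0.08,-0.008,0],"turn": [0,0,0],"claw": 0},
    {"linear": [0.12,-0.017,0],"turn": [0,0,0],"claw": 0},
    {"linear": [0.16,-0.028,0],"turn": [0,0,0],"claw": 0},
    {"linear": [0.2,-0.039,0],"turn": [0,0,0],"claw": 0},
    {"linear": [0.24,-0.052,0],"turn": [0,0,0],"claw": 0},
    {"linear": [0.28,-0.066,0],"turn": [0,0,0],"claw": 0},
    {"linear": [0.32,-0.082,0],"turn": [0,0,0],"claw": 0},
    {"linear": [0.36,-0.1,0],"turn": [0,0,0],"claw": 0},
    {"linear": [0.4,-0.119,0],"turn": [0,0,0],"claw": 0},
    {"linear": [0.435,-0.138,0],"turn": [0,0,0],"claw": 0},
    {"linear": [0.47,-0.158,0],"turn": [0,0,0],"claw": 0},
    {"linear": [0.505,-0.179,0],"turn": [0,0,0],"claw": 0},
    {"linear": [0.54,-0.202,0],"turn": [0,0,0],"claw": 0},
    {"linear": [0.575,-0.227,0],"turn": [0,0,0],"claw": 0},
    {"linear": [0.61,-0.255,0],"turn": [0,0,0],"claw": 0},
    {"linear": [0.64,-0.28,0],"turn": [0,0,0],"claw": 0},
    {"linear": [0.67,-0.306,0],"turn": [0,0,0],"claw": 0},
    {"linear": [0.7,-0.335,0],"turn": [0,0,0],"claw": 0},
    {"linear": [0.73,-0.366,0],"turn": [0,0,0],"claw": 0}
  ]
}}

```text
t: 8.05
tcp_pos: [0.4994, 0.0344, 0.0723]
ee_rot: [0.144, 0.99, 0.0, 0.0]
contact_force: [1.4, 0.5, 0.1]
width: -0.0
grip_force: 0.3
```

```bash
python3 look.py pics/s6.png
```

```text
8.05 [0.49944149 0.03435167 0.07230579] [1.38007236 0.54453914 0.1434812 ] az 120.1131309322218 r 0.11970786411842456
[[0.002, 0.002, -0.007], [0.071, -0.077, -0.007], [0.132, -0.162, -0.007], [0.185, -0.252, -0.007], [0.231, -0.346, -0.007], [0.268, -0.444, -0.007], [0.296, -0.545, -0.007], [0.316, -0.648, -0.007], [0.327, -0.752, -0.007], [0.328, -0.857, -0.007]]
scene red 151 r 0.06961032200147192 az 150.62343680963266
top red 31 r 0.06752900319057503 az 158.66052200342202
```

View pics/s6.png

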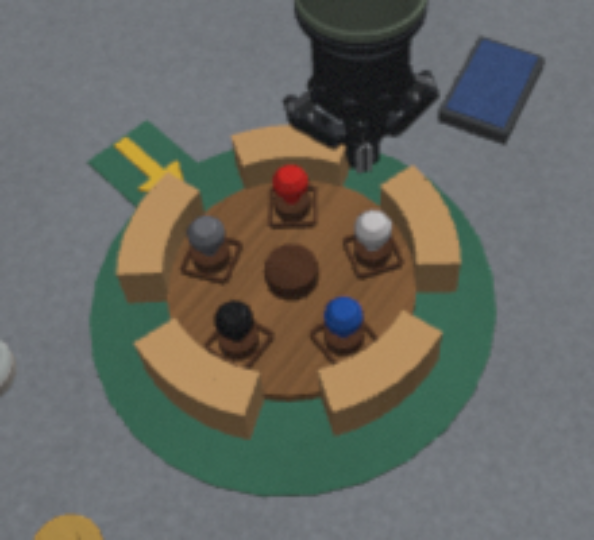

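Red is at crop (290,185), about 150.6°, with its block still pushed by the tips at (362,155). I go another 40°, slowing at the end.

{"api": "move_arm", "payload": {
  "plan": [
    {"linear": [0.03,-0.028,0],"turn": [0,0,0],"claw": 0},
    {"linear": [0.06,-0.062,0],"turn": [0,0,0],"claw": 0},
    {"linear": [0.085,-0.094,0],"turn": [0,0,0],"claw": 0},
    {"linear": [0.11,-0.128,0],"turn": [0,0,0],"claw": 0},
    {"linear": [0.132,-0.162,0],"turn": [0,0,0],"claw": 0},
    {"linear": [0.155,-0.198,0],"turn": [0,0,0],"claw": 0},
    {"linear": [0.175,-0.234,0],"turn": [0,0,0],"claw": 0},
    {"linear": [0.195,-0.27,0],"turn": [0,0,0],"claw": 0},
    {"linear": [0.213,-0.307,0],"turn": [0,0,0],"claw": 0},
    {"linear": [0.231,-0.346,0],"turn": [0,0,0],"claw": 0},
    {"linear": [0.247,-0.385,0],"turn": [0,0,0],"claw": 0},
    {"linear": [0.262,-0.425,0],"turn": [0,0,0],"claw": 0},
    {"linear": [0.274,-0.463,0],"turn": [0,0,0],"claw": 0},
    {"linear": [0.285,-0.5,0],"turn": [0,0,0],"claw": 0},
    {"linear": [0.295,-0.54,0],"turn": [0,0,0],"claw": 0},
    {"linear": [0.304,-0.58,0],"turn": [0,0,0],"claw": 0},
    {"linear": [0.311,-0.615,0],"turn": [0,0,0],"claw": 0},
    {"linear": [0.315,-0.645,0],"turn": [0,0,0],"claw": 0},
    {"linear": [0.319,-0.67,0],"turn": [0,0,0],"claw": 0},
    {"linear": [0.322,-0.69,0],"turn": [0,0,0],"claw": 0}
  ]
}}

```text
t: 10.15
tcp_pos: [0.4491, -0.0226, 0.0723]
ee_rot: [0.144, 0.99, -0.0, 0.0]
contact_force: [0.2, 0.2, 0.1]
width: -0.0
grip_force: 0.3
```

```bash
python3 look.py pics/s7.png
```

```text
10.15 [ 0.44905165 -0.02261143  0.07230622] [0.15666703 0.20775228 0.09163083] az 157.12934234777788 r 0.11987214711600307
[[0.001, 0.0, -0.007], [0.008, -0.104, -0.007], [0.006, -0.209, -0.007], [-0.006, -0.313, -0.007], [-0.026, -0.416, -0.007], [-0.055, -0.516, -0.007], [-0.093, -0.614, -0.007], [-0.139, -0.708, -0.007], [-0.194, -0.797, -0.007], [-0.256, -0.882, -0.007]]
scene red 154 r 0.06930711505106886 az 187.23364283756644
```

View pics/s7.png

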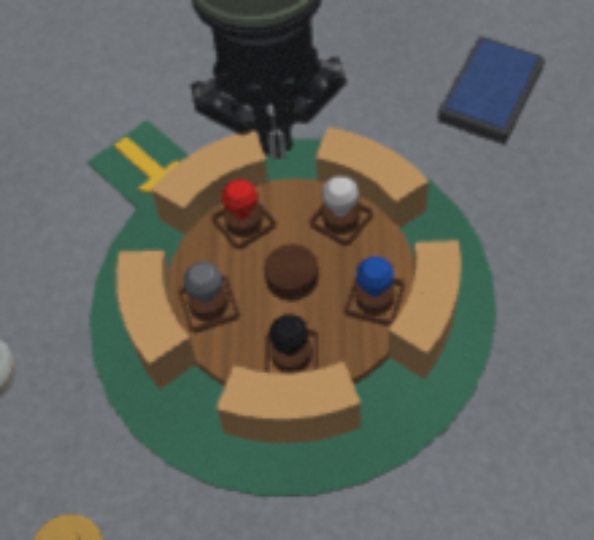

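Red is at crop (240,195), about 187.2°. The arrow is at about 195.4°, so roughly 8° remain, and I go the last part slowly.

{"api": "move_arm", "payload": {
  "plan": [
    {"linear": [0.001,-0.02,0],"turn": [0,0,0],"claw": 0},
    {"linear": [0.003,-0.04,0],"turn": [0,0,0],"claw": 0},
    {"linear": [0.005,-0.06,0],"turn": [0,0,0],"claw": 0},
    {"linear": [0.007,-0.08,0],"turn": [0,0,0],"claw": 0},
    {"linear": [0.008,-0.1,0],"turn": [0,0,0],"claw": 0},
    {"linear": [0.008,-0.115,0],"turn": [0,0,0],"claw": 0},
    {"linear": [0.008,-0.13,0],"turn": [0,0,0],"claw": 0},
    {"linear": [0.008,-0.14,0],"turn": [0,0,0],"claw": 0},
    {"linear": [0.008,-0.148,0],"turn": [0,0,0],"claw": 0},
    {"linear": [0.008,-0.155,0],"turn": [0,0,0],"claw": 0},
    {"linear": [0.008,-0.155,0],"turn": [0,0,0],"claw": 0}
  ]
}}

```text
t: 11.35
tcp_pos: [0.4439, -0.0371, 0.0723]
ee_rot: [0.144, 0.99, -0.0, -0.0]
contact_force: [-0.1, 0.8, -0.4]
width: -0.005
grip_force: 0.0
```

```bash
python3 look.py
```

```text
11.35 [ 0.44388239 -0.03712409  0.07229867] [-0.08733906  0.80750558 -0.38582766] az 164.49433403003965 r 0.11998456101676751
[[0.0, -0.0, -0.007], [-0.006, -0.104, -0.007], [-0.022, -0.208, -0.007], [-0.047, -0.31, -0.007], [-0.08, -0.409, -0.007], [-0.122, -0.505, -0.007], [-0.172, -0.597, -0.007], [-0.23, -0.684, -0.007], [-0.295, -0.766, -0.007], [-0.368, -0.842, -0.007]]
scene red 153 r 0.06868220672020914 az 194.9454058887609
```

Close to target. I back off the block face, lift straight up and clear the view for an accurate check.

{"api": "move_arm", "payload": {
  "plan": [
    {"linear": [0,0.03,0],"turn": [0,0,0],"claw": 0},
    {"linear": [0,0.07,0],"turn": [0,0,0],"claw": 0},
    {"linear": [0,0.07,-0.2],"turn": [0,0,0],"claw": 0},
    {"linear": [0,0.07,-0.5],"turn": [0,0,0],"claw": 0},
    {"linear": [0,0.07,-0.8],"turn": [0,0,0],"claw": 0},
    {"linear": [0,0.3,-1.0],"turn": [0,0,0],"claw": 0},
    {"linear": [0,0.6,-1.0],"turn": [0,0,0],"claw": 0},
    {"linear": [0,1.0,-1.0],"turn": [0,0,0],"claw": 0}
  ]
}}

```text
t: 12.25
tcp_pos: [0.4729, 0.0593, 0.1732]
ee_rot: [0.145, 0.989, 0.0, 0.001]
contact_force: [0.9, -0.9, 0.4]
width: -0.001
grip_force: 0.0
```

{"api": "move_arm", "payload": {
  "plan": [
    {"linear": [0,0.4,0],"turn": [0,0,0],"claw": 0},
    {"linear": [0,0.8,0],"turn": [0,0,0],"claw": 0},
    {"linear": [0,1.0,0],"turn": [0,0,0],"claw": 0},
    {"linear": [0,1.0,0],"turn": [0,0,0],"claw": 0}
  ]
}}

```text
t: 12.65
tcp_pos: [0.5012, 0.1582, 0.172]
ee_rot: [0.142, 0.99, 0.0, -0.0]
contact_force: [0.5, -0.4, 0.0]
width: -0.003
grip_force: 0.0
```

```bash
python3 look.py|grep red
python3 - <<'E'
from h import *;from plant import cams
c=cams.capture('top');cv2.imwrite('pics/t8.png',cv2.resize(c['color'][100:285,200:370],None,fx=3.2,fy=3.2,interpolation=cv2.INTER_CUBIC))
E
```

```text
scene red 153 r 0.06885529738696458 az 194.8205471603739
top red 117 r 0.06809317338430691 az 194.9591650255981
```

View pics/t8.png

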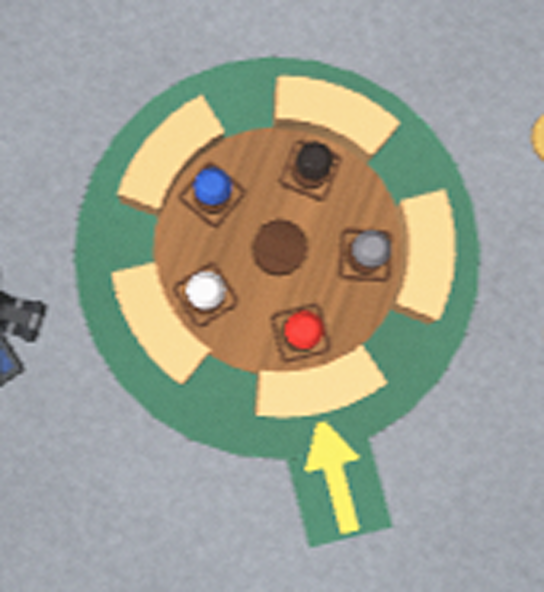

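The view is clear: red at crop (303,330) lies nearly on the line from the hub (280,247) to the arrow tip (322,425), and all stamps are upright. I refine the angle using all five blocks.

Run:
```python
from h import *;from plant import cams
for n,ab in(('top',(285,222,330,275)),('scene',(155,165,197,195))):
    c=cams.capture(n);h=cv2.cvtColor(c['color'],cv2.COLOR_BGR2HSV)
    m=cv2.inRange(h,(8,50,215 if n=='top' else 160),(24,150 if n=='top' else 170,255))
    cs,_=cv2.findContours(m,0,1);B=[]
    for q in cs:
        if 250<cv2.contourArea(q)<2500:
            k=np.zeros_like(m);cv2.drawContours(k,[q],-1,255,-1);uv=cen(k)[0];p=ray(c,uv,.066)[:2]
            if np.hypot(*(p-C))<.14:B.append(p)
    B=np.array(B);
    if len(B)<4: print(n,len(B),[cv2.contourArea(q) for q in cs if cv2.contourArea(q)>50]);continue
    o=circ(B);az=np.degrees(np.arctan2(B[:,1]-o[1],B[:,0]-o[0]))%360
    a=blobs(c,(15,150,140),(35,255,255),ab);v,u=np.nonzero(a);A=np.array([ray(c,p,.007)[:2] for p in zip(u,v)]).mean(0)
    print(n,'ctr',o,'az',np.sort(az),'mod72',np.sort(az%72),'arrow az',np.degrees(np.arctan2(A[1]-o[1],A[0]-o[0]))%360)
```

```text
top ctr [ 0.56093904 -0.06863509  0.11486656] az [ 51.25375654 123.37599064 195.16146955 266.748709   339.14473957] mod72 [50.748709   51.14473957 51.16146955 51.25375654 51.37599064] arrow az 195.6764741947222
scene ctr [ 0.56128035 -0.06897052  0.11543593] az [ 50.12425759 122.72227008 195.96751737 268.2230286  339.0402986 ] mod72 [50.12425759 50.72227008 51.0402986  51.96751737 52.2230286 ] arrow az 195.59432927652492
```

Red's block is at about 195.2° and the arrow at about 195.6°, which is an offset of about 0.5 mm at the stamp. The hand is clear, so I hand in the job.

```bash
python3 -c "
from plant import manip
print(manip.finish_job())"
```

```text
the job is handed in; nothing more can be done
None
```

The red stamp is at rest in line with the brass arrow, about 0.4° (0.5 mm) off by the cameras. All stamps stand upright, I saw no contact with anything but the rim, the hand is clear, and the job was handed in at about 13 s of the 72 s allowed.

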